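# Gauge a battery, then lift it out and hold it upright

### The job

A small black battery block stands in the slide gauge to be checked for swelling. Slide the gauge's movable jaw shut by its post until the battery is trapped against the fixed jaw and the jaw's sprung tip has given by about 5 mm, without jamming it hard; then slide the jaw back until its tip stands at least 20 mm clear of the battery. Then grip the battery by its two sides that face away from the jaws, lift it about 10 cm up off its rest and finish while still holding it there in the gripper, upright, level and still above the gauge, never letting it tip over and leaving the other things on the bench alone.

Things in the scene. Friction and masses are not known exactly. Their poses are not given: they have to be found in the camera images.
- gauge: Slide gauge fixed on the bench: grey base, top at 12 mm, covering (its own frame, mm) x -122..40, y -28..28, with a steel beam along its x. Origin on the bench top under the middle of the rest, z up. The rest is a black pad 23 mm along x, 30 mm along y, its top 32 mm above the bench; the battery stands on it between the jaws, which act along x at y = 0.
- fixed_jaw: Fixed jaw of the gauge, an upright dark steel block 18 mm wide (gauge y), 76 mm high; same origin and axes as the gauge. It covers gauge x 13.5 to 35.5 mm; its measuring face at x = 13.5 mm looks to -x, toward the sprung tip.
- jaw (a joint): Travel of the movable jaw along the beam toward the fixed jaw (gauge +x), in m: 0 fully open, 0.055 end of travel; starts 0 to 0.012. It stays where it is left (sliding friction about 4 N). With the battery against the fixed jaw the tip just touches it at about 0.040, and at 0.045 the tip has given 5 mm.
- tip (a joint): How far the sprung tip of the movable jaw is pressed in, in m: 0 free, 0.012 fully in (hard stop). Spring 0.7 N per mm, so about 3.5 N at 5 mm.
- jaw_post (a point): Top centre of the upright post by which the movable jaw is slid: black block 16 mm along gauge x, 22 mm along gauge y, top 92 mm above the bench, standing on the jaw's dark steel body (60 mm high, 40 mm long). In the gauge frame at x = -92 mm + jaw travel, y = 0. Best pinched along gauge y.
- tip_face (a point): Centre of the end face of the sprung tip, a steel pin 12 mm across along gauge x, 52 mm above the bench; it faces the fixed jaw. In the gauge frame at x = -50 mm + jaw travel - tip press, y = 0.
- battery: The black battery block in the gauge: 33 mm wide (own x, which lies along the gauge's y, either way), 24 mm thick (own y, the measured way), body 51 mm high plus 5 mm terminals on top. Origin at the centre of its underside, z up. 70 to 105 g, loose on the rest, within 1 mm of the gauge's origin in x and 4 mm in y, touching neither jaw. Grip it across the 33 mm, the sides clear of the jaws.
- other_battery: An identical battery standing on the thin card mat (3 mm) on the bench, not in the gauge; leave alone. Origin at the centre of its underside.
- driver: A screwdriver with an orange handle, 24 x 178 x 25 mm, lying on the bench; leave alone. Origin at the centre of its underside.
- board: A small green circuit board with parts, 29 x 75 x 12 mm, on the card mat; leave alone. Origin at the centre of its underside.

How it is judged:
On the way, in this order (a step that is already met when the one before it is completed fails the run):
1. the battery is trapped against the fixed jaw and the sprung tip gives at least 2.5 mm (value of joint tip above 0.0025 m and contact force between fixed_jaw and battery above 0.8 N and z of battery in the frame of gauge below 0.04 m), for 0.2 s.
2. the jaw is slid back clear of the battery, which still stands on its rest (value of joint jaw below 0.026 m and z of battery in the frame of gauge below 0.04 m), for 0.2 s.
At the end, for the whole second after the job is handed in: The fingers hold the battery (over 2 N) 60 to 180 mm above the rest, within 60 mm of the gauge origin seen from above, upright within 0.12 rad, slower than 20 mm/s and 0.15 rad/s, untouched by the gauge; the jaw is left open (travel under 26 mm) (z of battery in the frame of gauge between 0.092 and 0.212 m and horizontal distance between battery and gauge below 0.06 m and angle between battery's own z axis and vertical below 0.12 rad and linear speed of battery below 0.02 m/s and angular speed of battery below 0.15 rad/s and contact force between the fingers and battery above 2 N and contact force between gauge and battery below 0.05 N and value of joint jaw below 0.026 m); the arm keeps its last pose, push and grip.
It fails at once if the battery is jammed against the fixed jaw with more than 20 N (contact force between fixed_jaw and battery above 20 N).
It fails at once if the battery is tipped by more than 0.4 rad (angle between battery's own z axis and vertical above 0.4 rad).
It fails at once if a bystander (other battery, screwdriver or board) is moved more than 15 mm (distance of any of other_battery, driver, board from where it was at the start of the episode above 0.015 m).
It also fails if it takes over 48 s, if anything falls off the work surface, if the arm or the gripper's body presses on something with over 40 N, if the wrist force passes 120 N, or if a joint passes its speed limit or range.

### The arm

A 6-joint arm with a two-finger parallel gripper is mounted at the origin on a cart in front of the work surface, level with it; the furniture and walls round the work are solid. World frame = base frame: x ahead of the robot, y to its left, z up, the work surface at z = 0. Lengths are in m, angles in rad, forces in N, time in s.
With the tool pointing down it reaches from about 0.425 to 0.95 m from the base axis. Payload 14.7 kg.
Tool frame: the origin (TCP) lies on the front face of the gripper's body, between the roots of the fingers; the fingertips stand 73 mm ahead of it and the grasp point (between the pads) lies 54 mm ahead of it (r.tcp_to_tips is the distance from the TCP to the fingertips, in m); z points along the fingers, y is the line along which they close (so a half turn about z gives the same grasp; the last joint's range is limited). The gripper opens to 85 mm and grips with 20 to 120 N. Pads are 22 mm wide; open, the fingers measure 114 mm over their backs; the gripper's body (76 mm by 85 mm) begins 54 mm behind the grasp point. The pads swing forward as they close: fully open they stand 13 mm farther back than shut.
Start: joints at [1.1, 0.48, 1.596, -0, 1.065, -0.047], TCP at [0.267, 0.593, 0.304] pointing down, gripper open.
Joint ranges: [-2.75, 2.75], [-0.82, 2.05], [0.23, 2.67], [-1.56, 4.7], [0.09, 2.69], [-2.92, 2.92]. Speed limits (rad/s): [1.89, 1.89, 2.39, 3.01, 3.01, 3.01].

### API

Orientations are given as a unit quaternion [x, y, z, w].
In Python, from station import r gives the robot as it stands.
- The arm moves only by the tool move_arm, never from a script. Its argument "deltas" is one flat list of numbers, 7 for each row, row after row: the shift along the tool's x, y, z as a fraction of full scale, then the turn, a rotation vector about the tool's x, y, z as a fraction of full scale, then the closure, from 0 (fully open) to 1 (shut). A call has 1 to 5 rows; each row shifts and turns the commanded pose from where the row before left it, along the tool's axes as they then stand; what a row does not reach is not made up. Full scale, the value 1, is 0.025 m for a shift and 0.1 rad for a turn. A row lasts 1/10 s, in which the tool goes at most 50 mm and 8.59 degrees, less where a joint would pass 70% of its speed; a pose out of reach is approached as far as the arm can. A call with a number of a shift or a turn outside -1 to 1 is refused whole. A call with a gripper value outside its range is refused whole. The fingers move at their own pace and stop on an object; "grip_force" is the grip in N (left out, the last holds). Time passes only in rows, so rows that do not move let the fingers close. It gives the time, the measured TCP pose, the force, the opening and the grip force at its end, in the units of the state.
- r.get_state(): the state, without advancing time (a new reading comes with each control period).
- r.get_image(name): name is "side" or "top"; returns the picture (400x640x3 uint8, blue, green, red); there is no depth.
- r.camera_info(name): a dict with "vertical_fov" (degrees; the focal length in pixels is half the picture's height over the tangent of half this angle, whatever the lens; pixels are square), "cx", "cy" (the principal point, pixels), "view" (4x4, takes a point from world to camera coordinates). Camera axes: x right, y down, z forward; pixel columns grow to the right and rows downward; lengths in m; the calibration is good to about 2 mm. A picture is of the moment at which its call begins. camera_info takes no time and is no camera call.
- r.hand_in(): hands the job in; it is judged then, once.
The state is a dict: "t": time; "joint_positions": joint angles; "qvel": joint speeds; "effort": joint torques, N m; "position": TCP position; "ee_rot": TCP orientation; "wrist_force": force on the tool from outside, world axes, zero at the start; "moment": the same for the moment, N m; "gripper_width": finger opening in m; "grasp_force": force on a finger pad.
Only numpy, scipy, OpenCV 4.12 (cv2) and the standard library are available. Lean on these libraries where they do the work, as an engineer would, in place of code of your own. Each camera call takes 0.05 s, during which the arm holds its last target. There are 200 camera calls.

## Working session

There is one attempt and no reset: what is moved stays moved. The work goes in short steps, Python scripts to look and compute and a tool call to move; the robot and the scene stay as the last step left them, time stands still between calls to the robot, and variables do not carry over. Pictures are saved under pics/ and viewed, at most 10 in all, crops included, and the job is handed in when it is done.

Besides the shell and the picture viewer there is one more tool, called after "Call:" as a command line: name --argument value ..., lists and objects as JSON in quotes. move_arm: Moves the arm, as the interface text tells. Its arguments: {"type":"object","properties":{"deltas":{"type":"array"},"grip_force":{"type":"number"}},"required":["deltas"]}

```bash
mkdir -p pics; python3 - <<'E'
from station import r
import cv2,numpy as np
for n in("top","side"):
    cv2.imwrite(f"pics/{n}0.png",r.get_image(n)); c=r.camera_info(n); print(n,c["vertical_fov"],c["cx"],c["cy"],np.round(c["view"],4).tolist())
print(r.get_state())
E
```

```text
top 51.2112811160251 318.05409215782936 192.97785057917326 [[0.0007, -1.0, -0.002, 0.334], [-0.9893, -0.0004, -0.1459, 0.4583], [0.1459, 0.0021, -0.9893, 0.9093], [0.0, 0.0, 0.0, 1.0]]
side 42.68234138601892 314.22281686704736 199.5575811797216 [[-0.9983, 0.0588, -0.0026, 0.4166], [0.0377, 0.6053, -0.7951, -0.1512], [-0.0452, -0.7938, -0.6065, 1.4267], [0.0, 0.0, 0.0, 1.0]]
{'t': 0.1, 'joint_positions': array([ 1.10038938e+00,  4.80757393e-01,  1.59683461e+00,  8.02089520e-06,
        1.06510988e+00, -4.66076014e-02]), 'qvel': array([ 0.00095069, -0.00180634,  0.00079373, -0.00051474,  0.00050001,
        0.00130834]), 'effort': array([ 2.16774657e-03, -9.52264953e+01, -4.31047726e+01, -7.95162191e-05,
        5.16284897e-03,  3.10893267e-05]), 'position': array([0.26714177, 0.59223061, 0.30333529]), 'ee_rot': array([ 2.10319332e-01,  9.77632585e-01, -5.35290483e-04, -1.45171530e-04]), 'wrist_force': array([0.52033098, 0.42826298, 0.01533673]), 'moment': array([ 0.01777341, -0.03031632,  0.01268912]), 'grasp_force': 0.0, 'gripper_width': 0.08526917258973436}
```

View pics/top0.png

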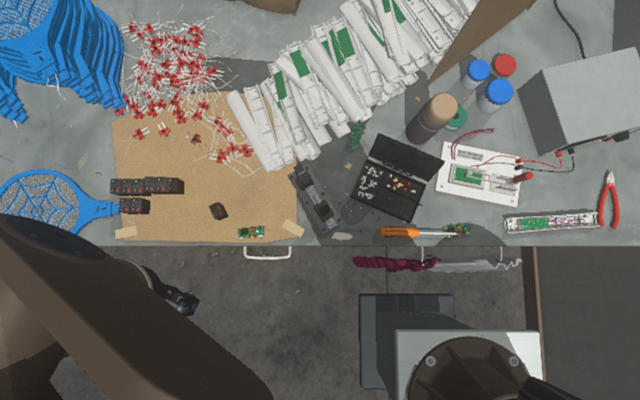

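View pics/side0.png

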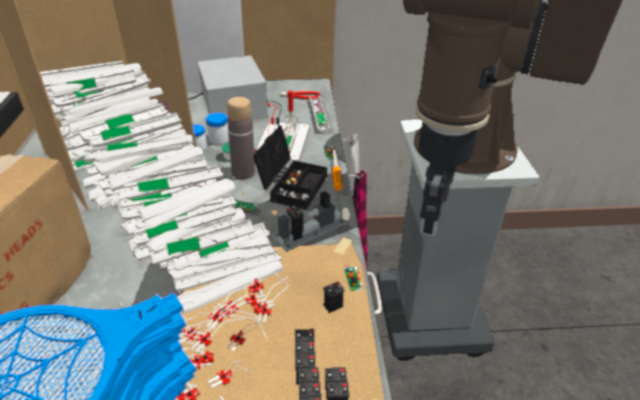

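The gauge is near top (320,195) and side (308,222). I'll enlarge both.

```bash
python3 - <<'E'
import cv2,numpy as np
a=cv2.imread("pics/top0.png")[150:245,280:370]; b=cv2.imread("pics/side0.png")[180:255,265:360]
A=cv2.resize(a,(540,570),interpolation=cv2.INTER_CUBIC); cv2.imwrite("pics/t1.png",cv2.convertScaleAbs(A,alpha=1.6,beta=20))
B=cv2.resize(b,(760,600),interpolation=cv2.INTER_CUBIC); cv2.imwrite("pics/s1.png",cv2.convertScaleAbs(B,alpha=1.6,beta=20))
E
```

```text
(no output)
```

View pics/t1.png

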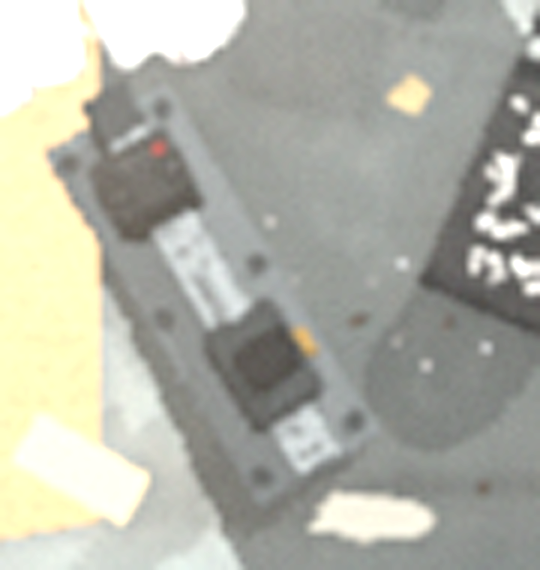

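View pics/s1.png

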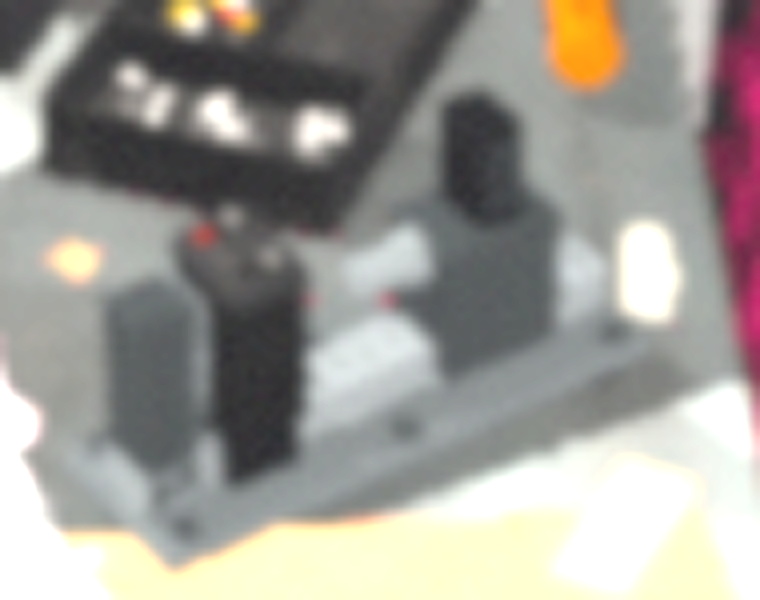

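```bash
cat > h.py <<'E'
from station import r
import numpy as np
def ray(n,u,v):
    c=r.camera_info(n); V=np.array(c["view"]); f=200/np.tan(np.radians(c["vertical_fov"])/2)
    R=V[:3,:3]; return -R.T@V[:3,3], R.T@np.array([(u-c["cx"])/f,(v-c["cy"])/f,1])
def plane(n,u,v,z):
    o,d=ray(n,u,v); return o+d*(z-o[2])/d[2]
T=lambda x,y:(280+(x+.5)/6-.5,150+(y+.5)/6-.5)
S=lambda x,y:(265+(x+.5)/8-.5,180+(y+.5)/8-.5)
def tri(t,s):
    A=[];b=[]
    M=np.zeros((3,3));k=np.zeros(3)
    for n,p in(("top",t),("side",s)):
        o,d=ray(n,*p); d=d/np.linalg.norm(d);P=np.eye(3)-np.outer(d,d);M+=P;k+=P@o
    return np.linalg.solve(M,k)
E
python3 - <<'E'
from h import *
np.set_printoptions(precision=4,suppress=True)
C=[plane("top",*T(*p),.012) for p in((50,152),(165,88),(375,430),(260,505))]
print("base",np.array(C)); 
far=(C[0]+C[1])/2; near=(C[2]+C[3])/2; d=far-near; print("len",np.linalg.norm(d),"w",np.linalg.norm(C[0]-C[1]),np.linalg.norm(C[2]-C[3]))
yaw=np.arctan2(d[1],d[0]); print("yaw",yaw); u=d/np.linalg.norm(d); print("origin",(far-.04*u+near+.122*u)/2)
B=[plane("side",*S(*p),.012) for p in((180,560),(650,345))]; e=B[0]-B[1]; print("side edge",B,np.linalg.norm(e),np.arctan2(e[1],e[0]))
print("post top",plane("top",*T(263,362),.092),plane("side",*S(482,110),.092),tri(T(263,362),S(482,110)))
print("red",tri(T(158,148),S(204,235)))
print("batt",[plane("top",*T(*p),.083) for p in((93,172),(180,135),(203,203),(130,240))])
print("batt side",[plane("side",*S(*p),.083) for p in((180,245),(300,275),(222,298))])
E
```

```text
base [[0.5039 0.4046 0.012 ]
 [0.5292 0.3601 0.012 ]
 [0.396  0.2793 0.012 ]
 [0.3674 0.3232 0.012 ]]
len 0.15737022884783608 w 0.051245574768413 0.052390853653480285
yaw 0.5412104011686976
origin [0.4843 0.3629 0.012 ]
side edge [array([0.4984, 0.4077, 0.012 ]), array([0.366 , 0.3281, 0.012 ])] 0.15448957023732196 0.5417887694572487
post top [0.4135 0.3229 0.092 ] [0.4134 0.3228 0.092 ] [0.4135 0.3229 0.0921]
red [0.4902 0.3606 0.0833]
batt [array([0.4829, 0.3837, 0.083 ]), array([0.4965, 0.3525, 0.083 ]), array([0.4717, 0.3442, 0.083 ]), array([0.4583, 0.3703, 0.083 ])]
batt side [array([0.4952, 0.3645, 0.083 ]), array([0.4646, 0.3788, 0.083 ]), array([0.4849, 0.3869, 0.083 ])]
```

Call:
move_arm --deltas '[-0.98,-0.74,0,0,0,0,0,-0.98,-0.74,0,0,0,0,0,-0.98,-0.74,0,0,0,0,0,-0.98,-0.74,0,0,0,0,0,-0.98,-0.74,0,0,0,0,0]'

```text
t: 0.6
position: [0.3412, 0.4566, 0.3036]
ee_rot: [0.21, 0.978, -0.0, -0.0]
wrist_force: [-0.4, 0.3, 0.5]
gripper_width: 0.0854
grasp_force: 0.0
```

Call:
move_arm --deltas '[-0.98,-0.74,0,0,0,0,0,-0.98,-0.74,0,0,0,0,0,-0.98,-0.74,0,0,0,0,0,-0.98,-0.74,0,0,0,0,0,-0.98,-0.74,0,0,0,0,0]'

```text
t: 1.1
position: [0.4148, 0.3219, 0.3037]
ee_rot: [0.21, 0.978, -0.0, -0.0]
wrist_force: [0.9, 0.3, 0.2]
gripper_width: 0.0855
grasp_force: 0.0
```

Call:
move_arm --deltas '[0,0,0.6,0,0,-0.97,0,0,0,0.6,0,0,-0.97,0,0,0,0.6,0,0,-0.97,0,0,0,0.6,0,0,-0.97,0,0,0,0.6,0,0,-0.97,0]'

```text
t: 1.6
position: [0.4144, 0.323, 0.2282]
ee_rot: [-0.033, 0.999, -0.0, -0.0]
wrist_force: [0.0, -0.5, -0.5]
gripper_width: 0.0852
grasp_force: 0.0
```

Call:
move_arm --deltas '[0,0,0,0,0,-0.97,0,0,0,0,0,0,-0.97,0,0,0,0,0,0,-0.97,0,0,0,0,0,0,-0.97,0,0,0,0,0,0,-0.97,0]'

```text
t: 2.1
position: [0.4144, 0.323, 0.2287]
ee_rot: [-0.272, 0.962, -0.0, -0.0]
wrist_force: [-0.2, -0.5, 0.6]
gripper_width: 0.0854
grasp_force: 0.0
```

```bash
cat >> h.py <<'E'
from scipy.spatial.transform import Rotation as Ro
yaw=.5415; U=np.array([np.cos(yaw),np.sin(yaw),0]); W=np.array([-U[1],U[0],0])
def todo(p,sign=1):
    "shift and turn (full-scale units) from measured pose to tool down at p with tool y = sign*W"
    s=r.get_state(); R=Ro.from_quat(s["ee_rot"])
    y=sign*W; z=np.array([0,0,-1.]); G=Ro.from_matrix(np.c_[np.cross(y,z),y,z])
    print("t",s["t"],"pos",np.round(s["position"],4),"shift",np.round(R.inv().apply(np.array(p)-s["position"])/.025,3),"turn",np.round((R.inv()*G).as_rotvec()/.1,3))
    f=s["wrist_force"]; print("F u,w,z",np.round([f@U,f@W,f[2]],2),"w",s["gripper_width"],s["grasp_force"],"q",np.round(s["joint_positions"],2))
E
python3 -c "
from h import *
todo([.4135,.3229,.141])"
```

```text
t 2.1 pos [0.4144 0.323  0.2287] shift [0.03  0.015 3.506] turn [-0.    -0.006  0.087]
F u,w,z [-0.44 -0.34  0.62] w 0.08542960386344667 0.0 q [ 0.6   0.4   1.96 -0.    0.78 -1.52]
```

Call:
move_arm --deltas '[0.03,0.01,0.9,0,0,0.09,0,0,0,0.9,0,0,0,0,0,0,0.9,0,0,0,0,0,0,0.8,0,0,0,0,0,0,0,0,0,0,0]' --grip_force 30

```text
t: 2.6
position: [0.4126, 0.3221, 0.1392]
ee_rot: [-0.265, 0.964, -0.001, -0.002]
wrist_force: [-0.1, 0.2, 1.0]
gripper_width: 0.0856
grasp_force: 0.0
```

Call:
move_arm --deltas '[0,0,0,0,0,0,0.5,0,0,0,0,0,0,0.7,0,0,0,0,0,0,0.9,0,0,0,0,0,0,1,0,0,0,0,0,0,1]'

```text
t: 3.1
position: [0.4146, 0.3222, 0.1423]
ee_rot: [-0.266, 0.964, -0.001, 0.001]
wrist_force: [4.6, -12.1, 10.8]
gripper_width: 0.0216
grasp_force: 28.9
```

Call:
move_arm --deltas '[0,0,0,0,0,0,1,0,0,0,0,0,0,1,0,0,0,0,0,0,1]'

```text
t: 3.4
position: [0.4146, 0.3222, 0.1423]
ee_rot: [-0.266, 0.964, -0.0, 0.001]
wrist_force: [6.8, -15.2, 12.8]
gripper_width: 0.0215
grasp_force: 29.2
```

```bash
python3 - <<'E'
from h import *
import cv2
todo([.4135,.3229,.141])
b=r.get_image("side")[150:255,250:380]
cv2.imwrite("pics/s2.png",cv2.convertScaleAbs(cv2.resize(b,None,fx=6,fy=5.7,interpolation=cv2.INTER_CUBIC),alpha=1.6,beta=20))
E
```

```text
t 3.4 pos [0.4146 0.3222 0.1423] shift [0.024 0.046 0.052] turn [-0.012  0.011 -0.037]
F u,w,z [ -2.   -16.48  12.76] w 0.021465805285171936 29.15647029876709 q [ 0.6   0.54  2.02 -0.    0.58 -1.5 ]
```

View pics/s2.png

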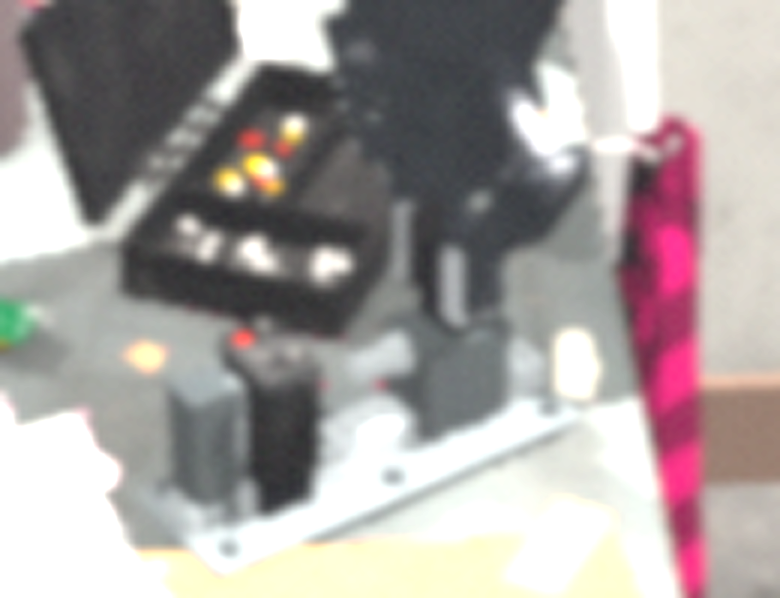

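The post is pinched at 21.5 mm, but the tool is off to one side (16 N) and low (13 N). I'll ease it toward -y and up.

Call:
move_arm --deltas '[0,-0.04,-0.06,0,0,0,1,0,0,0,0,0,0,1]'

```text
t: 3.65
position: [0.4141, 0.3216, 0.1425]
ee_rot: [-0.265, 0.964, -0.0, -0.0]
wrist_force: [2.5, -1.8, -14.0]
gripper_width: 0.021
grasp_force: 34.3
```

```bash
python3 -c "
from h import *
todo([.4135,.3229,.141])"
```

```text
t 3.65 pos [0.4141 0.3216 0.1425] shift [-0.006  0.056  0.062] turn [-0.003 -0.008 -0.042]
F u,w,z [  1.25  -2.83 -13.95] w 0.020988169178153687 34.274171590805054 q [ 0.6   0.54  2.02 -0.    0.59 -1.51]
```

Call:
move_arm --deltas '[0,0,0.03,0,0,0,1,-0.2,0,0,0,0,0,1,-0.2,0,0,0,0,0,1,-0.2,0,0,0,0,0,1,-0.2,0,0,0,0,0,1]'

```text
t: 4.15
position: [0.4311, 0.332, 0.1424]
ee_rot: [-0.266, 0.964, -0.0, -0.0]
wrist_force: [-1.9, -3.7, 1.8]
gripper_width: 0.0213
grasp_force: 36.3
```

Call:
move_arm --deltas '[-0.1,0,0,0,0,0,1,0,0,0,0,0,0,1]'

```text
t: 4.35
position: [0.4338, 0.3337, 0.1424]
ee_rot: [-0.265, 0.964, 0.0, 0.0]
wrist_force: [0.6, -3.7, 2.3]
gripper_width: 0.0212
grasp_force: 36.3
```

```bash
python3 - <<'E'
from h import *
import cv2
todo([.4135,.3229,.141])
b=r.get_image("side")[190:255,265:350]
cv2.imwrite("pics/s3.png",cv2.convertScaleAbs(cv2.resize(b,None,fx=9,fy=9,interpolation=cv2.INTER_CUBIC),alpha=1.6,beta=20))
E
```

```text
t 4.35 pos [0.4338 0.3337 0.1424] shift [0.919 0.046 0.057] turn [-0.001  0.005 -0.042]
F u,w,z [-1.38 -3.46  2.3 ] w 0.02123061040436262 36.268646121025085 q [ 0.6   0.56  1.97 -0.    0.61 -1.51]
```

View pics/s3.png

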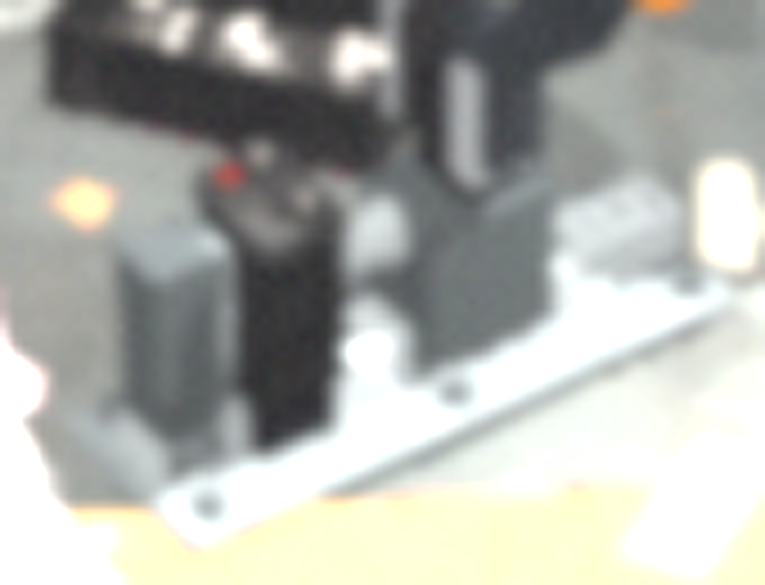

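The jaw has moved 23 mm with the post, and the tip is now a few mm from the battery. I'll go on in small steps, reading the force.

Call:
move_arm --deltas '[-0.1,0,0,0,0,0,1]'

```text
t: 4.5
position: [0.4355, 0.3347, 0.1424]
ee_rot: [-0.265, 0.964, -0.0, -0.0]
wrist_force: [-2.6, -4.8, 5.6]
gripper_width: 0.0213
grasp_force: 36.8
```

Call:
move_arm --deltas '[-0.1,0,0,0,0,0,1]'

```text
t: 4.6
position: [0.4377, 0.336, 0.1424]
ee_rot: [-0.265, 0.964, -0.0, -0.0]
wrist_force: [-2.4, -5.0, 6.5]
gripper_width: 0.021
grasp_force: 36.8
```

Call:
move_arm --deltas '[-0.06,0,0,0,0,0,1]'

```text
t: 4.7
position: [0.439, 0.3368, 0.1424]
ee_rot: [-0.265, 0.964, -0.0, -0.0]
wrist_force: [-2.6, -3.4, 7.7]
gripper_width: 0.0212
grasp_force: 36.9
```

Call:
move_arm --deltas '[-0.06,0,0,0,0,0,1]'

```text
t: 4.8
position: [0.4402, 0.3375, 0.1424]
ee_rot: [-0.265, 0.964, -0.0, -0.0]
wrist_force: [-3.6, -5.2, 7.9]
gripper_width: 0.021
grasp_force: 36.9
```

```bash
python3 - <<'E'
from h import *
import cv2
todo([.4141,.3216,.1425])
E
```

```text
t 4.8 pos [0.4402 0.3375 0.1424] shift [ 1.221 -0.013 -0.004] turn [-0.    -0.005 -0.043]
F u,w,z [-5.77 -2.61  7.92] w 0.020983576100014847 36.93949520587921 q [ 0.6   0.57  1.95 -0.    0.63 -1.51]
```

Call:
move_arm --deltas '[-0.06,0,0,0,0,0,1]'

```text
t: 4.9
position: [0.4413, 0.3382, 0.1424]
ee_rot: [-0.265, 0.964, -0.0, -0.0]
wrist_force: [-4.5, -5.9, 8.5]
gripper_width: 0.0211
grasp_force: 37.1
```

Call:
move_arm --deltas '[-0.06,0,0,0,0,0,1]'

```text
t: 5.0
position: [0.4425, 0.3389, 0.1424]
ee_rot: [-0.265, 0.964, -0.0, -0.0]
wrist_force: [-5.0, -5.6, 9.2]
gripper_width: 0.0212
grasp_force: 37.2
```

```bash
python3 - <<'E'
from h import *
import cv2
todo([.4141,.3216,.1425])
b=r.get_image("side")[190:255,265:350]
cv2.imwrite("pics/s4.png",cv2.convertScaleAbs(cv2.resize(b,None,fx=9,fy=9,interpolation=cv2.INTER_CUBIC),alpha=1.6,beta=20))
E
```

```text
t 5.0 pos [0.4425 0.3389 0.1424] shift [ 1.331 -0.015 -0.003] turn [-0.    -0.01  -0.042]
F u,w,z [-7.17 -2.17  9.24] w 0.02118833902131957 37.15771973133087 q [ 0.6   0.57  1.94  0.    0.63 -1.51]
```

View pics/s4.png

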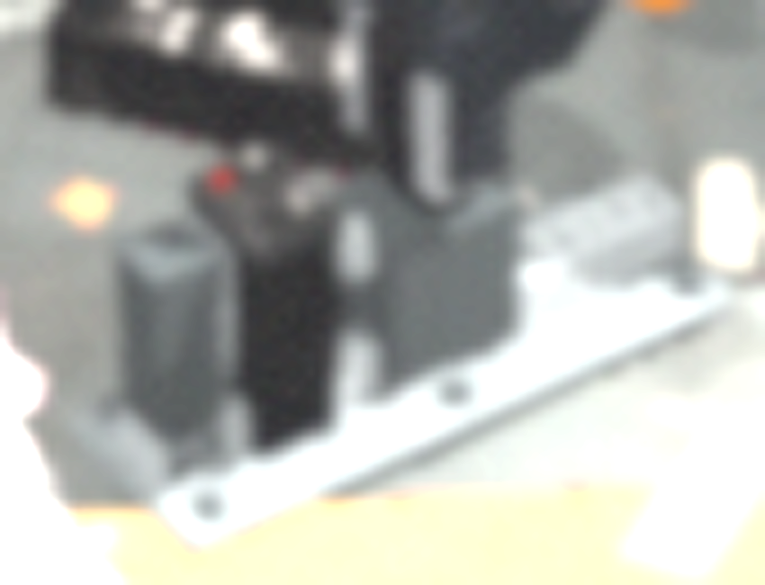

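The tip is against the battery, which has shifted onto the fixed jaw. The push is about 2.7 N above sliding friction, so about 3.5–4 mm of give. I'll add 1.5 mm and hold.

Call:
move_arm --deltas '[-0.06,0,0,0,0,0,1,0,0,0,0,0,0,1,0,0,0,0,0,0,1,0,0,0,0,0,0,1]'

```text
t: 5.45
position: [0.4438, 0.3397, 0.1424]
ee_rot: [-0.265, 0.964, -0.0, -0.0]
wrist_force: [-4.9, -5.5, 7.9]
gripper_width: 0.0211
grasp_force: 37.1
```

```bash
python3 - <<'E'
from h import *
todo([.4141,.3216,.1425])
E
```

```text
t 5.45 pos [0.4438 0.3397 0.1424] shift [ 1.39  -0.015 -0.003] turn [ 0.    -0.009 -0.042]
F u,w,z [-7.08 -2.2   7.9 ] w 0.02108401581927368 37.14339852333069 q [ 0.6   0.57  1.94  0.    0.63 -1.51]
```

Call:
move_arm --deltas '[0.24,0,0,0,0,0,1,0.24,0,0,0,0,0,1,0.24,0,0,0,0,0,1,0.24,0,0,0,0,0,1,0.24,0,0,0,0,0,1]'

```text
t: 5.95
position: [0.4191, 0.3247, 0.1424]
ee_rot: [-0.265, 0.964, 0.0, 0.001]
wrist_force: [6.5, -4.0, -1.0]
gripper_width: 0.0211
grasp_force: 35.9
```

Call:
move_arm --deltas '[0.12,0,0,0,0,0,1,0,0,0,0,0,0,1,0,0,0,0,0,0,0.6,0,0,0,0,0,0,0.2,0,0,0,0,0,0,0]'

```text
t: 6.45
position: [0.4158, 0.3232, 0.1422]
ee_rot: [-0.265, 0.964, 0.0, 0.0]
wrist_force: [-0.9, -0.0, 0.8]
gripper_width: 0.0621
grasp_force: 0.0
```

Call:
move_arm --deltas '[0,0,0,0,0,0,0,0,0,0,0,0,0,0,0,0,0,0,0,0,0,0,0,-0.8,0,0,0,0,0,0,-0.8,0,0,0,0]'

```text
t: 6.95
position: [0.4156, 0.3229, 0.1821]
ee_rot: [-0.265, 0.964, -0.0, -0.001]
wrist_force: [0.4, 0.1, -0.3]
gripper_width: 0.0854
grasp_force: 0.0
```

Call:
move_arm --deltas '[0,0,-0.8,0,0,0,0,0,0,-0.8,0,0,0,0,0,0,-0.8,0,0,0,0]'

```text
t: 7.25
position: [0.4159, 0.323, 0.243]
ee_rot: [-0.265, 0.964, 0.0, -0.0]
wrist_force: [-0.1, -0.2, -0.7]
gripper_width: 0.0857
grasp_force: 0.0
```

```bash
python3 - <<'E'
from h import *
import cv2
todo([.4835,.3625,.2425])
t=r.get_image("top")[150:245,280:370]; b=r.get_image("side")[180:255,265:360]
I=np.hstack([cv2.resize(t,(390,412),interpolation=cv2.INTER_CUBIC),cv2.resize(b,None,fx=4.3,fy=5.493,interpolation=cv2.INTER_CUBIC)[:412]][:2]) if 0 else np.hstack([cv2.resize(t,(364,384),interpolation=3),cv2.resize(b,(434,384),interpolation=3)])
cv2.imwrite("pics/b5.png",cv2.convertScaleAbs(I,alpha=1.6,beta=20)); print(I.shape)
E
```

```text
t 7.25 pos [0.4159 0.323  0.243 ] shift [-3.131 -0.028  0.018] turn [ 0.    -0.001 -0.043]
F u,w,z [-0.2  -0.07 -0.71] w 0.08565433919445209 0.0 q [ 0.6   0.39  1.94  0.    0.82 -1.51]
(384, 798, 3)
```

View pics/b5.png

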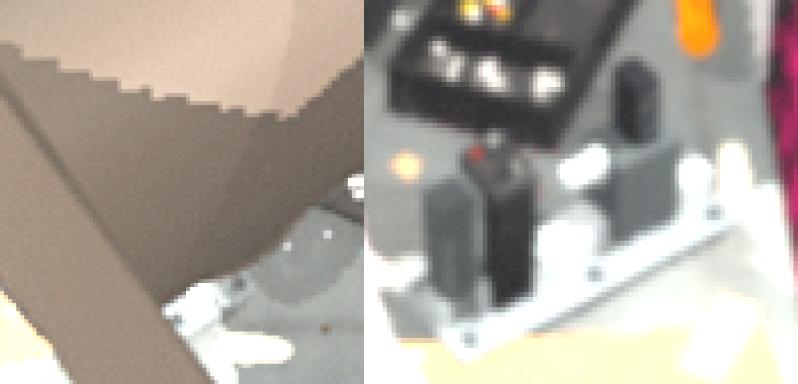

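The jaw is well clear and the battery is upright on its rest. Now I'll move above it.

Call:
move_arm --deltas '[-0.81,0,0,0,0,-0.04,0,-0.81,0,0,0,0,0,0,-0.81,0,0,0,0,0,0,-0.81,0,0,0,0,0,0,0,0,0,0,0,0,0]'

```text
t: 7.85
position: [0.4871, 0.3657, 0.2413]
ee_rot: [-0.267, 0.964, 0.0, 0.0]
wrist_force: [0.3, 0.6, -0.3]
gripper_width: 0.0851
grasp_force: 0.0
```

```bash
python3 - <<'E'
from h import *
import cv2
todo([.4854,.3647,.118])
b=r.get_image("side")[130:255,230:380]
cv2.imwrite("pics/s6.png",cv2.convertScaleAbs(cv2.resize(b,None,fx=4.8,fy=4.8,interpolation=cv2.INTER_CUBIC),alpha=1.4,beta=20))
E
```

```text
t 7.85 pos [0.4871 0.3657 0.2413] shift [0.086 0.    4.931] turn [ 0.     0.009 -0.005]
F u,w,z [ 0.61  0.38 -0.29] w 0.0850832110404712 0.0 q [ 0.59  0.49  1.76 -0.    0.89 -1.52]
```

View pics/s6.png

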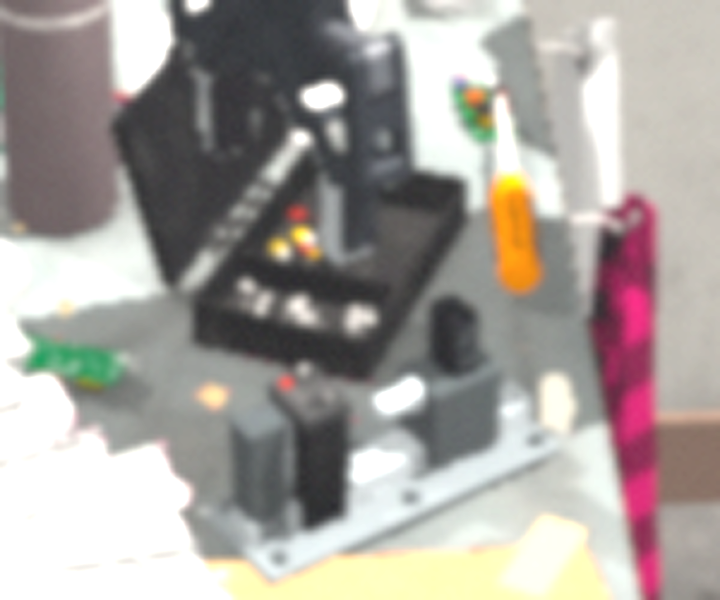

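The gripper is open above the gauge with free space on both sides of the battery, so I'll go down.

Call:
move_arm --deltas '[0.08,0,0.9,0,0,0,0,0,0,0.9,0,0,0,0,0,0,0.9,0,0,0,0,0,0,0.9,0,0,0,0,0,0,0,0,0,0,0]'

```text
t: 8.4
position: [0.4815, 0.3623, 0.1493]
ee_rot: [-0.267, 0.964, -0.001, -0.003]
wrist_force: [-0.9, -0.2, -0.3]
gripper_width: 0.0855
grasp_force: 0.0
```

Call:
move_arm --deltas '[0,0,0.7,0,0,0,0,0,0,0.6,0,0,0,0.2,0,0,0,0,0,0,0.4]' --grip_force 25

```text
t: 8.7
position: [0.4827, 0.3631, 0.1184]
ee_rot: [-0.267, 0.964, -0.0, -0.001]
wrist_force: [-0.0, 0.4, -0.3]
gripper_width: 0.0588
grasp_force: 0.0
```

Call:
move_arm --deltas '[0,0,0,0,0,0,0.5,0,0,0,0,0,0,0.55,0,0,0,0,0,0,0.6,0,0,0,0,0,0,0.65,0,0,0,0,0,0,0.7]'

```text
t: 9.2
position: [0.484, 0.364, 0.1205]
ee_rot: [-0.267, 0.964, 0.0, 0.001]
wrist_force: [-1.7, 0.6, 5.6]
gripper_width: 0.0325
grasp_force: 24.6
```

Call:
move_arm --deltas '[0,0,0,0,0,0,0.8,0,0,0,0,0,0,0.9,0,0,0,0,0,0,1,0,0,0,0,0,0,1]'

```text
t: 9.6
position: [0.484, 0.364, 0.1205]
ee_rot: [-0.267, 0.964, 0.0, 0.001]
wrist_force: [-2.3, 0.4, 5.6]
gripper_width: 0.0329
grasp_force: 24.6
```

```bash
python3 - <<'E'
from h import *
todo([.4854,.3647,.118])
E
```

```text
t 9.6 pos [0.484  0.364  0.1205] shift [-0.063 -0.004  0.1  ] turn [ 0.001  0.011 -0.003]
F u,w,z [-1.83  1.51  5.63] w 0.03290972661638053 24.63036060333252 q [ 0.59  0.65  1.84  0.    0.65 -1.52]
```

Call:
move_arm --deltas '[0,0,-0.15,0,0,0,1,0.03,0,-0.3,0,0,0,1,0.03,0,-0.4,0,0,0,1,0,0,-0.4,0,0,0,1,0,0,-0.4,0,0,0,1]' --grip_force 30

```text
t: 10.1
position: [0.4826, 0.363, 0.1622]
ee_rot: [-0.267, 0.964, 0.0, 0.0]
wrist_force: [0.0, 0.7, -1.4]
gripper_width: 0.0326
grasp_force: 30.2
```

Call:
move_arm --deltas '[0,0,-0.5,0,0,0,1,0,0,-0.5,0,0,0,1,0,0,-0.5,0,0,0,1,0,0,-0.5,0,0,0,1,0,0,-0.3,0,0,0,1]'

```text
t: 10.6
position: [0.4827, 0.3632, 0.2199]
ee_rot: [-0.267, 0.964, 0.0, 0.001]
wrist_force: [-0.2, 0.1, -1.5]
gripper_width: 0.0327
grasp_force: 30.2
```

Call:
move_arm --deltas '[0,0,0,0,0,0,1,0,0,0,0,0,0,1,0,0,0,0,0,0,1,0,0,0,0,0,0,1,0,0,0,0,0,0,1]'

```text
t: 11.1
position: [0.4823, 0.3628, 0.2179]
ee_rot: [-0.267, 0.964, -0.0, -0.0]
wrist_force: [0.1, -0.5, -1.3]
gripper_width: 0.0328
grasp_force: 30.2
```

```bash
python3 - <<'E'
from h import *
import cv2
todo([.484,.364,.2205])
b=r.get_image("side")[130:255,230:380]
cv2.imwrite("pics/s7.png",cv2.convertScaleAbs(cv2.resize(b,None,fx=4.8,fy=4.8,interpolation=cv2.INTER_CUBIC),alpha=1.6,beta=30))
E
```

```text
t 11.1 pos [0.4823 0.3628 0.2179] shift [-0.082  0.005 -0.103] turn [-0.001 -0.008 -0.003]
F u,w,z [-0.18 -0.43 -1.27] w 0.03276853252081042 30.197587609291077 q [ 0.59  0.51  1.79 -0.    0.84 -1.52]
```

View pics/s7.png

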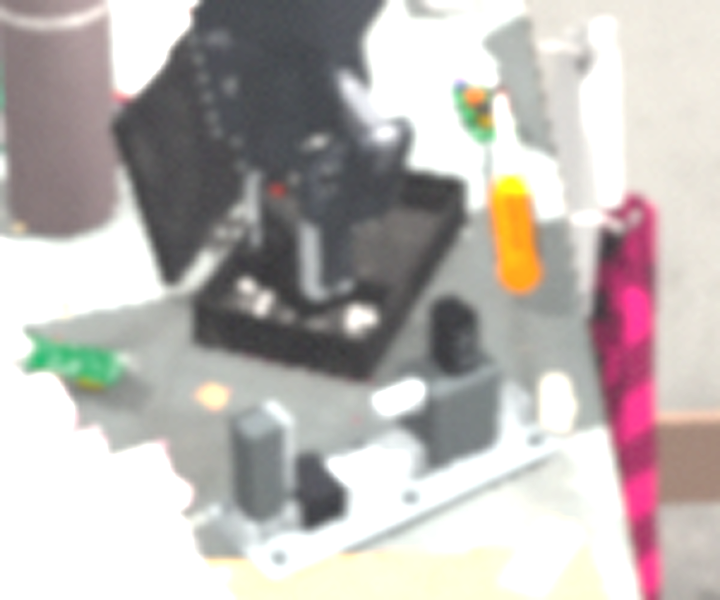

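The battery is held upright between the fingers, with its red terminal at about (277,188). The rest below is empty, and the jaw is open. I'll hand in.

```bash
python3 -c "
from station import r
print(r.hand_in())"
```

```text
the job is handed in; nothing more can be done
None
```

I closed the jaw on the battery until the tip gave roughly 5 mm (estimated from push force and jaw travel), slid it back, then lifted the battery about 10 cm, held upright and still above the gauge, and handed the job in; the hand-in returned no verdict.

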